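Find the loose cover of the bench service box and push it open

ROBOT

A 6-joint arm with a two-finger parallel gripper is mounted at the origin on the work surface. World frame = base frame: x ahead of the robot, y to its left, z up, the work surface at z = 0. Lengths are in m, angles in rad, forces in N, time in s.
With the tool pointing down it reaches from about 0.275 to 0.85 m from the base axis. Payload 19 kg.
Tool frame: the origin (TCP) lies on the centre line of the jaws, within the pads' length; the fingertips stand 22 mm ahead of it and the grasp point (between the pads) lies 3 mm ahead of it; z points along the fingers, y is the direction in which the jaws open and shut (so a half turn about z gives the same grasp; the last joint's range is limited). The gripper opens to 85 mm and grips with 20 to 120 N. Pads are 22 mm wide; open, the fingers measure 114 mm over their backs; the gripper's body (76 mm by 85 mm) begins 54 mm behind the grasp point. The pads swing forward as they close: fully open they stand 13 mm farther back than shut.
Start: joints at [1.001, 0.15, 1.437, -0, 1.554, -0.134], TCP at [0.243, 0.521, 0.253] pointing down, gripper open.
Joint ranges: [-2.8, 2.8], [-0.68, 2.1], [0.12, 2.68], [-1.39, 4.53], [0.16, 2.79], [-2.81, 2.81]. Speed limits (rad/s): [1.89, 1.89, 2.22, 3.01, 3.01, 3.01].

INTERFACE

Orientations are given as a 3x3 rotation matrix whose columns are the frame's x, y, z axes.
In Python, from bench import * gives the robot as it stands. The module is installed in compiled form; this text tells all that it offers.
- The arm moves only by the shell command python3 -m pendant 'ROWS' [OPENING]. ROWS is JSON, a list of rows, each an object with "offset": the shift along the tool's x, y, z in cm, a list of three; "roll": the turn about the tool's z in rad. In form: [{"offset": [x, y, z], "roll": roll}, ...]. A call has 1 to 12 rows; each row shifts and turns the pose as measured when the row begins, along the tool's axes as they then stand; what a row does not reach is not made up. A row lasts 1/8 s, in which the tool goes at most 62.5 mm and 10.7 degrees, less where a joint would pass 70% of its speed; a pose out of reach is approached as far as the arm can. A call with a gripper value outside its range is refused whole. OPENING is the closure in counts, from 0 (fully open) to 255 (shut), set as the call begins (- or left out, the last holds). The fingers move at their own pace and stop on an object; the grip force is fixed at half the most. Time passes only in rows, so rows that do not move let the fingers close. It gives the time, the measured TCP pose, the force and the opening at its end, in the units of the state.
- sense(): the state, without advancing time (a new reading comes with each control period).
- camera(name): name is "scene" or "top" or "wrist"; returns (picture, depth): 420x560x3 uint8, red, green, blue; 420x560 float32, m along the optical axis (not along the pixel's ray), 0 where there is no reading.
- calibration(name): a dict with "camera_matrix" (3x3 intrinsics, pixels), "R" (3x3) and "t" (3): a world point X has camera coordinates R X + t. Camera axes: x right, y down, z forward; pixel columns grow to the right and rows downward; lengths in m; the calibration is good to about 2 mm. A picture is of the moment at which its call begins: read the wrist's pose just before it. calibration takes no time and is no camera call; for the wrist camera it gives the pose at the moment of the call.
- sign_off(): hands the job in, once; it reports no verdict.
The state is a dict: "time_s": time; "joints": joint angles; "joint_velocities": joint speeds; "joint_torque": joint torques, N m; "tool_pos": TCP position; "eef_rot": TCP orientation; "force": force on the tool from outside, world axes, zero at the start; "wrist_torque": the same for the moment, N m; "grip_width": opening from 0.0 (shut) to 1.0 (fully open).
Only numpy, scipy, OpenCV 4.12 (cv2) and the standard library are available. Lean on these libraries where they do the work, as an engineer would, in place of code of your own. Each camera call takes 0.05 s, during which the arm holds its last target. There are 200 camera calls.

TASK

Four identical tip-up covers close the bays of the service box on the microscope bench; three are held shut by catches underneath and one is not. Using only your fingertips, press lightly on the near edge of each cover until you find the one that rocks, then push that one open until it stands fully upright at its stop, and draw your hand clear. Do not grip the covers or force the fixed ones, and leave the things around them where they are.

Things in the scene. Friction and masses are not known exactly. Their poses are not given: they have to be found in the camera images.
- service_box: Aluminium service box fixed to the bench, 170 mm deep (x), 504 mm long (y), flush top 80 mm high; grey end caps 40 mm wide, red switch on the right one. Origin at bench level under the middle of the covers' pivot line; its x points away from the robot, y along the row to the left, z up. Near rim 10 mm wide, outer face 68 mm before the pivot line; ledge behind the covers from 58 to 102 mm past it.
- cover_1 (a joint): Cover 1 of 4 from the left (+y): angle in rad, 0 shut; grows as the near edge sinks and the far edge rises; 1.45 = upright at its stop. The far edge cannot be pressed down. A held cover does not give; the loose one (any of the four) rocks under 2 N on its near edge and stays where left (balanced, stiff hinge). Pushing its sunken half on down and away from the robot takes it to the stop.
- cover_1_near (a point): Where cover 1 is pressed: on its top face, half-way along the near edge, 15 mm in from it, 40 mm before the pivot line; 80 mm above the bench when shut; moves with the cover. All covers are alike: grey, 110 (x) x 96 (y) x 8 mm, 104 mm apart, black underside, pivot along y across the middle of the top face.
- cover_2 (a joint): Cover 2 of 4 from the left (+y): angle in rad, 0 shut; grows as the near edge sinks and the far edge rises; 1.45 = upright at its stop. The far edge cannot be pressed down. A held cover does not give; the loose one (any of the four) rocks under 2 N on its near edge and stays where left (balanced, stiff hinge). Pushing its sunken half on down and away from the robot takes it to the stop.
- cover_2_near (a point): Where cover 2 is pressed: on its top face, half-way along the near edge, 15 mm in from it, 40 mm before the pivot line; 80 mm above the bench when shut; moves with the cover. All covers are alike: grey, 110 (x) x 96 (y) x 8 mm, 104 mm apart, black underside, pivot along y across the middle of the top face.
- cover_3 (a joint): Cover 3 of 4 from the left (+y): angle in rad, 0 shut; grows as the near edge sinks and the far edge rises; 1.45 = upright at its stop. The far edge cannot be pressed down. A held cover does not give; the loose one (any of the four) rocks under 2 N on its near edge and stays where left (balanced, stiff hinge). Pushing its sunken half on down and away from the robot takes it to the stop.
- cover_3_near (a point): Where cover 3 is pressed: on its top face, half-way along the near edge, 15 mm in from it, 40 mm before the pivot line; 80 mm above the bench when shut; moves with the cover. All covers are alike: grey, 110 (x) x 96 (y) x 8 mm, 104 mm apart, black underside, pivot along y across the middle of the top face.
- cover_4 (a joint): Cover 4 of 4 from the left (+y): angle in rad, 0 shut; grows as the near edge sinks and the far edge rises; 1.45 = upright at its stop. The far edge cannot be pressed down. A held cover does not give; the loose one (any of the four) rocks under 2 N on its near edge and stays where left (balanced, stiff hinge). Pushing its sunken half on down and away from the robot takes it to the stop.
- cover_4_near (a point): Where cover 4 is pressed: on its top face, half-way along the near edge, 15 mm in from it, 40 mm before the pivot line; 80 mm above the bench when shut; moves with the cover. All covers are alike: grey, 110 (x) x 96 (y) x 8 mm, 104 mm apart, black underside, pivot along y across the middle of the top face.
- bay_1 (a point): Fixed point on the service box, at the middle of cover 1's pivot line, level with the flush top (80 mm). The open bay below is 98 mm wide (y), 116 mm front to back (58 mm either side of this point), its floor 74 mm down with sockets up to 8 mm high; axes as the service box's.
- bay_2 (a point): Fixed point on the service box, at the middle of cover 2's pivot line, level with the flush top (80 mm). The open bay below is 98 mm wide (y), 116 mm front to back (58 mm either side of this point), its floor 74 mm down with sockets up to 8 mm high; axes as the service box's.
- bay_3 (a point): Fixed point on the service box, at the middle of cover 3's pivot line, level with the flush top (80 mm). The open bay below is 98 mm wide (y), 116 mm front to back (58 mm either side of this point), its floor 74 mm down with sockets up to 8 mm high; axes as the service box's.
- bay_4 (a point): Fixed point on the service box, at the middle of cover 4's pivot line, level with the flush top (80 mm). The open bay below is 98 mm wide (y), 116 mm front to back (58 mm either side of this point), its floor 74 mm down with sockets up to 8 mm high; axes as the service box's.
- vial: Amber glass vial with white cap, 22 mm across, 42 mm tall, standing on the ledge behind the covers; origin at the middle of its foot. Leave alone.
- loupe: Black eye loupe, 34 mm across, 32 mm tall, standing on the ledge behind the covers; origin at the middle of its foot. Leave alone.
- screwdriver: Red-handled screwdriver, 170 mm long, lying on the bench in front of the service box; origin under its middle. Leave alone.
- slide_box: Blue and white slide box, 87 x 107 x 36 mm, on the bench to the right; origin under its centre. Leave alone.
- mug: Blue mug, 80 mm across, 92 mm tall, to the left; origin under its centre. Leave alone.
- moulding: Carved wooden moulding sample with a gilt bead, 65 x 130 x 34 mm, to the left; origin under its centre. Leave alone.
- mouse: Black computer mouse, 100 x 58 x 29 mm, on a grey pad to the right; origin under its centre. Leave alone.

How it is judged:
At the end, for the whole second after the job is handed in: The one cover that has no catch stands open beyond 1.25 rad (its stop is at 1.45) and is at rest, the other three are shut (below 0.1 rad), and none of the seven things around has moved more than 30 mm (((value of joint cover_1 above 1.25 rad and velocity of joint cover_1 below 0.05 rad/s and value of joint each of cover_2, cover_3, cover_4 below 0.1 rad) or (value of joint cover_2 above 1.25 rad and velocity of joint cover_2 below 0.05 rad/s and value of joint each of cover_1, cover_3, cover_4 below 0.1 rad) or (value of joint cover_3 above 1.25 rad and velocity of joint cover_3 below 0.05 rad/s and value of joint each of cover_1, cover_2, cover_4 below 0.1 rad) or (value of joint cover_4 above 1.25 rad and velocity of joint cover_4 below 0.05 rad/s and value of joint each of cover_1, cover_2, cover_3 below 0.1 rad)) and distance of each of vial, loupe, screwdriver, slide_box, mug, moulding, mouse from where it was at the start of the episode below 0.03 m); the robot touches nothing.
It fails at once if a cover is gripped: the fingers press on its top face and its underside at once (over 2 N each) ((contact force between the fingers and cover_1_c0 above 2 N and contact force between the fingers and cover_1_c1 above 2 N) or (contact force between the fingers and cover_2_c0 above 2 N and contact force between the fingers and cover_2_c1 above 2 N) or (contact force between the fingers and cover_3_c0 above 2 N and contact force between the fingers and cover_3_c1 above 2 N) or (contact force between the fingers and cover_4_c0 above 2 N and contact force between the fingers and cover_4_c1 above 2 N)).
It fails at once if a cover is forced: pressed with more than 60 N (contact force between the fingers and cover_1 above 60 N or contact force between the fingers and cover_2 above 60 N or contact force between the fingers and cover_3 above 60 N or contact force between the fingers and cover_4 above 60 N).
It fails at once if one of the things around is moved more than 30 mm or lifted (distance of any of vial, loupe, screwdriver, slide_box, mug, moulding, mouse from where it was at the start of the episode above 0.03 m).
It also fails if it takes over 43 s, if anything falls off the work surface, if the arm or the gripper's body presses on something with over 40 N, if the wrist force passes 120 N, or if a joint passes its speed limit or range.

## Working session

There is one attempt and no reset: what is moved stays moved. The work goes in short steps, Python scripts to look and compute and a shell command to move; the robot and the scene stay as the last step left them, time stands still between calls to the robot, and variables do not carry over. Pictures are saved under pics/ and viewed, about 8 in all and at most 12, crops included, and the job is handed in when it is done.

```bash
mkdir -p pics
python3 - <<'E'
from bench import *
import cv2,numpy as np
s=sense();print(s['time_s'],s['tool_pos'],s['eef_rot'],s['force'],s['grip_width'])
for n in("scene","top"):
    p,d=camera(n);cv2.imwrite(f'pics/{n}0.png',p[:,:,::-1]);np.save(f'pics/{n}0.npy',d)
    c=calibration(n);print(n,c)
E
```

```text
0.0 [0.24263833 0.52103567 0.25266357] [[-9.06524504e-01  4.22152664e-01 -6.73192027e-04]
 [ 4.22153175e-01  9.06523844e-01 -1.10270201e-03]
 [ 1.44756034e-04 -1.28381654e-03 -9.99999165e-01]] [-0.65299506  0.61775719  0.53200015] 0.9990318424020442
scene {'camera_matrix': array([[453.58796309,   0.        , 285.52143532],
       [  0.        , 453.58796309, 209.35323573],
       [  0.        ,   0.        ,   1.        ]]), 'R': array([[ 8.30192601e-01,  5.57476573e-01, -3.40911942e-04],
       [ 4.25485502e-01, -6.34026739e-01, -6.45733833e-01],
       [-3.60197632e-01,  5.35938397e-01, -7.63562506e-01]]), 't': array([-0.4538374 , -0.19020157,  1.5442438 ])}
top {'camera_matrix': array([[473.05049162,   0.        , 270.36686594],
       [  0.        , 473.05049162, 205.73177458],
       [  0.        ,   0.        ,   1.        ]]), 'R': array([[-0.02131435, -0.99976049,  0.0049657 ],
       [-0.99560597,  0.02077226, -0.0913086 ],
       [ 0.09118358, -0.00689006, -0.99581026]]), 't': array([-0.0050145 ,  0.56531627,  1.32463974])}
```

View pics/top0.png

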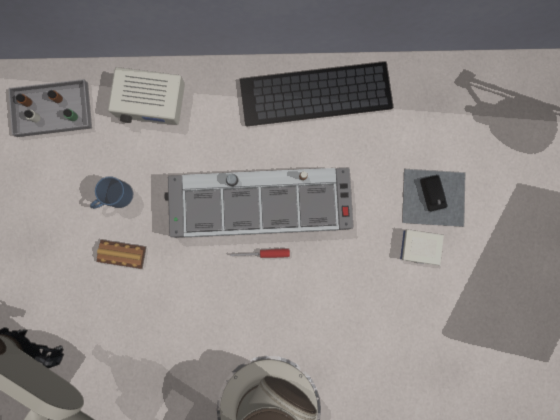

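View pics/scene0.png

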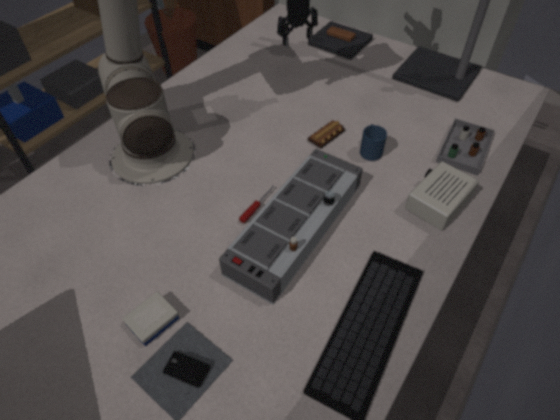

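The top view shows the box spanning about (169–352, 168–237), with four covers centred near x = 203, 241, 279 and 318 px. The loupe is at (232,181), the vial at (303,176) and the screwdriver at (258,253). The scene view agrees with this.

```bash
cat > h.py <<'E'
from bench import *
import numpy as np,cv2
def world(n,d):
    c=calibration(n);K=c['camera_matrix'];v,u=np.mgrid[:420,:560]
    P=np.stack([(u-K[0,2])/K[0,0]*d,(v-K[1,2])/K[1,1]*d,d],-1)
    return (P-c['t'])@c['R']
E
python3 - <<'E'
from h import *
W=world('top',np.load('pics/top0.npy'))
m=(abs(W[...,2]-.08)<.012);m[:150]=0;m[250:]=0;m[:,:160]=0;m[:,360:]=0
P=W[m][:,:2].astype(np.float32);print(len(P),np.median(W[m][:,2]))
r=cv2.minAreaRect(P);print(r);b=cv2.boxPoints(r);print(b)
# axes
e=[b[(i+1)%4]-b[i] for i in range(4)]
y=max(e,key=lambda a:np.linalg.norm(a));y=y/np.linalg.norm(y);y*=np.sign(y[1]);x=np.array([y[1],-y[0]])
o=np.array(r[0])-0.017*x
print('yaw',np.arctan2(x[1],x[0]),'o',o)
for i,k in enumerate((1.5,.5,-.5,-1.5)): print('bay',i+1,o+k*.104*y)
s=sense();R=s['eef_rot'];ty=R[:2,1]
print('angle tool y to box x (world, ccw)',np.arctan2(ty[0]*x[1]-ty[1]*x[0],ty@x))
E
```

```text
10855 0.07981394174230601
((0.5733942985534668, 0.011605694890022278), (0.1706462800502777, 0.5044548511505127), 1.499981164932251)
[[ 0.48149794  0.2615132 ]
 [ 0.49470288 -0.24276878]
 [ 0.66529065 -0.23830181]
 [ 0.6520857   0.26598018]]
yaw 0.026179628 o [0.55640012 0.01116069]
bay 1 [0.55231657 0.16710724]
bay 2 [0.55503894 0.06314288]
bay 3 [ 0.55776131 -0.04082149]
bay 4 [ 0.56048368 -0.14478586]
angle tool y to box x (world, ccw) -1.1088612724632112
```

```bash
python3 -m pendant '[{"offset":[0,0,0],"roll":0.185},{"offset":[0,0,0],"roll":0.185},{"offset":[0,0,0],"roll":0.185},{"offset":[0,0,0],"roll":0.185},{"offset":[0,0,0],"roll":0.185},{"offset":[0,0,0],"roll":0.185},{"offset":[0,0,0],"roll":0}]' 0
cat > st.py <<'E'
from h import *
s=sense();R=s['eef_rot'];x=np.array([np.cos(.02618),np.sin(.02618)]);y=np.array([-x[1],x[0]])
d=s['tool_pos'][:2]-np.array([.5564,.01116])
ty=R[:2,1]
print('t',s['time_s'],'box xy mm',(d@x*1e3).round(1),(d@y*1e3).round(1),'z',round(s['tool_pos'][2]*1e3,1),'yaw err',round(float(np.arctan2(x[0]*ty[1]-x[1]*ty[0],ty@x)),3),'F',s['force'].round(1),'M',s['wrist_torque'].round(2),'grip',round(s['grip_width'],3))
E
python3 st.py
```

```text
time_s: 0.98
tool_pos: [0.2422, 0.5204, 0.2503]
eef_rot: [[-0.007, 1.0, -0.003], [1.0, 0.007, -0.005], [-0.005, -0.003, -1.0]]
force: [1.9, -0.9, -0.1]
grip_width: 1.0
t 0.975 box xy mm -300.8 517.3 z 250.3 yaw err -0.019 F [ 1.9 -0.9 -0.1] M [-0.01 -0.04 -0.03] grip 1.0
```

```bash
python3 -m pendant '[{"offset":[-4.5,2.6,0],"roll":-0.02},{"offset":[-4.5,2.6,0],"roll":0},{"offset":[-4.5,2.6,0],"roll":0},{"offset":[-4.5,2.6,0],"roll":0},{"offset":[-4.5,2.6,1],"roll":0},{"offset":[-4.5,2.6,2],"roll":0},{"offset":[-4.5,2.6,3],"roll":0},{"offset":[-4.5,2.6,3],"roll":0},{"offset":[0,0,0],"roll":0}]'; python3 st.py
```

```text
time_s: 2.1
tool_pos: [0.4714, 0.1588, 0.1578]
eef_rot: [[-0.079, 0.997, -0.003], [0.997, 0.079, -0.005], [-0.005, -0.003, -1.0]]
force: [-0.3, 1.0, 0.1]
grip_width: 0.999
t 2.1 box xy mm -81.1 149.8 z 157.8 yaw err 0.053 F [-0.3  1.   0.1] M [ 0.05  0.03 -0.01] grip 0.999
```

```bash
python3 -m pendant '[{"offset":[0.6,-0.9,1.5],"roll":0.053},{"offset":[0,0,1.5],"roll":0},{"offset":[0,0,1.3],"roll":0},{"offset":[0,0,0],"roll":0}]'; python3 st.py
python3 - <<'E'
from h import *
p,d=camera('scene');q=cv2.resize(p[110:310,200:400,::-1],(700,700))[:600];cv2.imwrite('pics/s1.png',q)
W=world('scene',d);np.save('pics/W1.npy',W)
E
```

```text
time_s: 2.6
tool_pos: [0.462, 0.165, 0.1141]
eef_rot: [[-0.038, 0.999, -0.001], [0.999, 0.038, -0.004], [-0.004, -0.002, -1.0]]
force: [-0.3, -0.0, 0.2]
grip_width: 1.001
t 2.6 box xy mm -90.4 156.2 z 114.1 yaw err 0.012 F [-0.3 -0.   0.2] M [-0.07 -0.02  0.03] grip 1.001
```

View pics/s1.png

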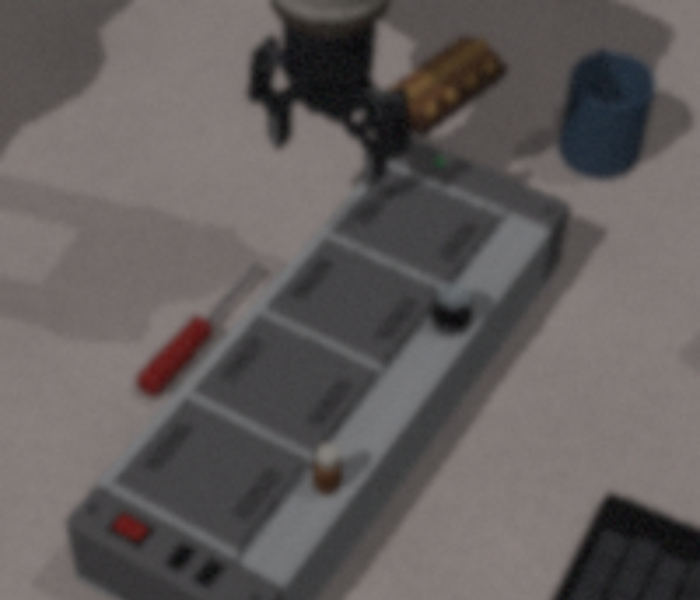

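The picture shows the open hand astride the near rim. The far fingertip is at about (378,175), above cover 1's near edge, and the near finger is out in front of the box. I'll check the tip position from the depth data.

Run:
```python
from h import *
W=np.load('pics/W1.npy');x=np.array([np.cos(.02618),np.sin(.02618)]);y=np.array([-x[1],x[0]])
d=W[...,:2]-np.array([.5564,.01116]);bx=d@x*1e3;by=d@y*1e3;z=W[...,2]*1e3
m=(abs(by-156)<45)&(abs(bx+90)<120)&(z>84)
for lo in range(84,150,6):
    for nm,a in(('far',bx>-90),('near',bx<=-90)):
        k=m&(z>=lo)&(z<lo+6)&a
        if k.sum(): print(nm,lo,k.sum(),'x',np.percentile(bx[k],[5,95]).round(),'y',np.percentile(by[k],[5,95]).round())
```

```text
near 96 1 x [-134. -134.] y [153. 153.]
far 102 4 x [-44. -39.] y [147. 151.]
near 102 6 x [-132. -131.] y [145. 161.]
far 108 5 x [-43. -35.] y [143. 149.]
near 108 7 x [-139. -131.] y [143. 159.]
far 114 10 x [-42. -32.] y [144. 158.]
near 114 10 x [-142. -130.] y [145. 161.]
far 120 11 x [-41. -33.] y [143. 158.]
near 120 10 x [-144. -130.] y [143. 157.]
far 126 8 x [-43. -32.] y [142. 160.]
near 126 7 x [-144. -131.] y [147. 161.]
far 132 9 x [-45. -31.] y [144. 157.]
near 132 13 x [-143. -130.] y [141. 156.]
far 138 7 x [-45. -34.] y [142. 149.]
near 138 5 x [-133. -130.] y [142. 160.]
far 144 13 x [-48. -20.] y [142. 166.]
near 144 9 x [-154. -132.] y [141. 148.]
```

```bash
python3 -m pendant '[{"offset":[0,0,1],"roll":0},{"offset":[0,0,0.9],"roll":0},{"offset":[0,0,0.2],"roll":0},{"offset":[0,0,0.2],"roll":0}]'; python3 st.py;  python3 -m pendant '[{"offset":[0,0,0.2],"roll":0}]' ; python3 st.py
```

```text
time_s: 3.15
tool_pos: [0.4629, 0.1651, 0.091]
eef_rot: [[-0.039, 0.999, 0.001], [0.999, 0.039, -0.004], [-0.004, 0.001, -1.0]]
force: [0.7, -0.2, 0.8]
grip_width: 0.999
t 3.15 box xy mm -89.5 156.3 z 91.0 yaw err 0.013 F [ 0.7 -0.2  0.8] M [ 0.07 -0.04 -0.03] grip 0.999
time_s: 3.28
tool_pos: [0.4629, 0.1651, 0.089]
eef_rot: [[-0.039, 0.999, 0.001], [0.999, 0.039, -0.004], [-0.004, 0.001, -1.0]]
force: [0.5, 0.4, -0.1]
grip_width: 0.999
t 3.275 box xy mm -89.4 156.3 z 89.0 yaw err 0.013 F [ 0.5  0.4 -0.1] M [-0.04 -0.03 -0.02] grip 0.999
```

```bash
for i in 1; do python3 -m pendant '[{"offset":[0,0,0.2],"roll":0}]' >/dev/null; python3 st.py; done;  python3 -m pendant '[{"offset":[0,0,0.2],"roll":0}]' >/dev/null; python3 st.py
```

```text
t 3.4 box xy mm -89.3 156.3 z 87.1 yaw err 0.013 F [-1.2  0.3  2.1] M [0.04 0.05 0.02] grip 0.997
t 3.525 box xy mm -89.2 156.3 z 85.1 yaw err 0.013 F [-0.2 -0.1  1.7] M [-0.03 -0.03 -0.  ] grip 1.001
```

```bash
python3 -m pendant '[{"offset":[0,0,0.2],"roll":0}]' >/dev/null; python3 st.py;  python3 -m pendant '[{"offset":[0,0,0.2],"roll":0}]' >/dev/null; python3 st.py
python3 - <<'E'
from h import *
p,d=camera('scene');q=cv2.resize(p[130:230,260:380,::-1],(720,600));cv2.imwrite('pics/s2.png',q)
W=world('scene',d);x=np.array([np.cos(.02618),np.sin(.02618)]);y=np.array([-x[1],x[0]])
e=W[...,:2]-np.array([.5564,.01116]);bx=e@x*1e3;by=e@y*1e3;z=W[...,2]*1e3
for i,c in enumerate((156,52,-52,-156)):
    k=(abs(by-c)<42)&(abs(z-80)<40)
    f=k&(bx>15)&(bx<50);n=k&(bx<-45)&(bx>-53);print(i+1,'far',np.median(z[f]).round(1),'z at 45',np.median(z[f&(bx>38)]).round(1),'near',np.median(z[n]).round(1))
E
```

```text
t 3.65 box xy mm -89.1 156.3 z 83.1 yaw err 0.013 F [ 0.7 -0.5  1.5] M [-0.04 -0.13 -0.09] grip 1.005
t 3.775 box xy mm -88.9 156.3 z 81.1 yaw err 0.013 F [ 0.5 -1.1  2.5] M [ 0.02 -0.22 -0.  ] grip 1.001
1 far 82.5 z at 45 85.0 near 68.7
2 far 77.6 z at 45 78.0 near 76.8
3 far 77.7 z at 45 77.9 near 76.7
4 far 77.6 z at 45 77.9 near 77.6
```

Cover 1 is the loose one. Its near edge has sunk and its far edge has risen under about 2 N, while covers 2–4 read flat. At full open the knuckles stick out past the finger, so I'll lift, close the fingers and turn a quarter so the jaws lie along y before pushing it over.

```bash
python3 -c "
from bench import *;print(sense()['joints'])"; python3 -m pendant '[{"offset":[0,0,-3],"roll":0},{"offset":[0,0,-4],"roll":0},{"offset":[0,0,0],"roll":0}]' 255; python3 st.py; python3 -c "
from bench import *;print(sense()['joints'])"
```

```text
[ 0.18792476  0.10482065  1.85398105 -0.00421758  1.18113865  0.15054095]
time_s: 4.2
tool_pos: [0.4626, 0.1652, 0.1519]
eef_rot: [[-0.039, 0.999, 0.0], [0.999, 0.039, -0.004], [-0.004, -0.0, -1.0]]
force: [0.5, -0.1, 0.1]
grip_width: 0.376
t 4.2 box xy mm -89.7 156.5 z 151.9 yaw err 0.013 F [ 0.5 -0.1  0.1] M [-0.02 -0.03  0.03] grip 0.376
[ 0.18848333  0.03476515  1.77247389 -0.00397781  1.3350438   0.15043152]
```

```bash
python3 -m pendant '[{"offset":[0,0,0],"roll":0.177},{"offset":[0,0,0],"roll":0.177},{"offset":[0,0,0],"roll":0.177},{"offset":[0,0,0],"roll":0.177},{"offset":[0,0,0],"roll":0.177},{"offset":[0,0,0],"roll":0.177},{"offset":[0,0,0],"roll":0.177},{"offset":[0,0,0],"roll":0.177},{"offset":[0,0,0],"roll":0.167},{"offset":[4.9,0,0],"roll":0},{"offset":[0,0,0],"roll":0}]'; python3 st.py
```

```text
time_s: 5.58
tool_pos: [0.5085, 0.1634, 0.1407]
eef_rot: [[1.0, -0.027, -0.013], [-0.027, -1.0, -0.006], [-0.013, 0.006, -1.0]]
force: [-0.2, -0.3, 0.2]
grip_width: 0.0
t 5.575 box xy mm -43.9 153.5 z 140.7 yaw err -1.624 F [-0.2 -0.3  0.2] M [-0.02 -0.01 -0.03] grip 0.0
```

```bash
python3 -m pendant '[{"offset":[0.3,-0.25,2],"roll":-0.053},{"offset":[0,0,2],"roll":0},{"offset":[0,0,0.7],"roll":0},{"offset":[0,0,0.7],"roll":0},{"offset":[0,0,0.5],"roll":0}]'; python3 st.py
```

```text
time_s: 6.2
tool_pos: [0.5094, 0.1655, 0.0785]
eef_rot: [[0.999, 0.028, -0.015], [0.028, -1.0, -0.006], [-0.015, 0.006, -1.0]]
force: [-0.3, 0.4, 2.1]
grip_width: -0.002
t 6.2 box xy mm -42.9 155.5 z 78.5 yaw err -1.569 F [-0.3  0.4  2.1] M [ 0.   -0.05  0.01] grip -0.002
```

```bash
python3 -m pendant '[{"offset":[0.3,0,0.4],"roll":0},{"offset":[0.4,0,0.2],"roll":0},{"offset":[0.5,0,0],"roll":0},{"offset":[0.5,0,-0.2],"roll":0},{"offset":[0.4,0,-0.3],"roll":0}]'; python3 st.py;python3 -m pendant '[{"offset":[0.3,0,-0.3],"roll":0},{"offset":[0.3,0,-0.3],"roll":0},{"offset":[0.2,0,-0.2],"roll":0}]' >/dev/null; python3 st.py;  python3 - <<'E'
from h import *
p,d=camera('scene');q=cv2.resize(p[110:230,250:394,::-1],(720,600));cv2.imwrite('pics/s3.png',q)
np.save('pics/W3.npy',world('scene',d))
E
```

```text
time_s: 6.82
tool_pos: [0.5306, 0.1661, 0.0766]
eef_rot: [[0.999, 0.028, -0.018], [0.028, -1.0, -0.007], [-0.018, 0.006, -1.0]]
force: [-4.4, -0.4, -1.4]
grip_width: -0.003
t 6.825 box xy mm -21.8 155.5 z 76.6 yaw err -1.569 F [-4.4 -0.4 -1.4] M [-0.06  0.73  0.04] grip -0.003
t 7.2 box xy mm -13.6 155.6 z 84.9 yaw err -1.569 F [-6.3  0.2 -2.6] M [-0.03  1.15  0.01] grip 0.006
```

View pics/s3.png

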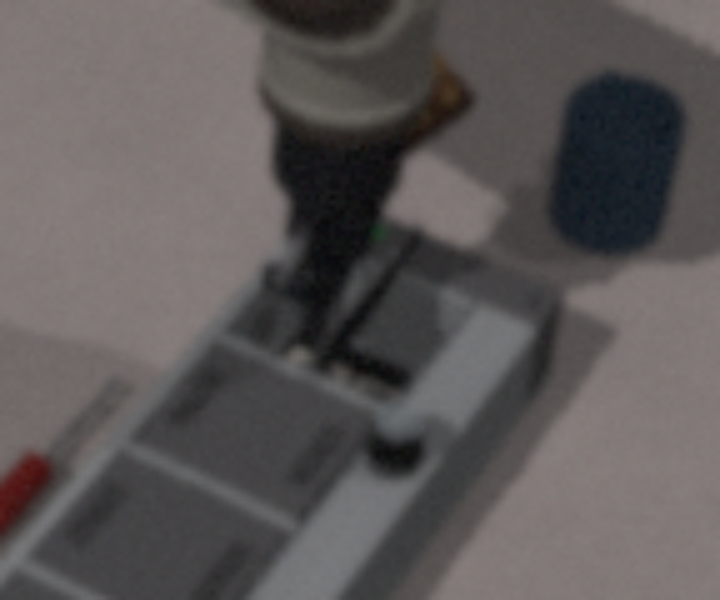

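The cover appears almost edge-on, as a dark strip from (415,240) to (330,360), with the bay open behind it. I'll check its angle from depth.

```bash
cat > ang.py <<'E'
from h import *
def rep(W):
    x=np.array([np.cos(.02618),np.sin(.02618)]);y=np.array([-x[1],x[0]])
    e=W[...,:2]-np.array([.5564,.01116]);bx=e@x*1e3;by=e@y*1e3;z=W[...,2]*1e3
    m=(abs(by-156)<47)&(abs(bx)<60)
    for lo in range(10,145,8):
        k=m&(z>=lo)&(z<lo+8)&(bx>-10)
        if k.sum():print(lo,k.sum(),'x',np.percentile(bx[k],[5,50,95]).round(),'y',np.percentile(by[k],[5,95]).round())
if __name__=='__main__': rep(np.load('pics/W3.npy'))
E
python3 ang.py
```

```text
10 33 x [-9. 19. 34.] y [160. 202.]
18 9 x [-7. 11. 35.] y [173. 203.]
26 13 x [-5.  3. 30.] y [164. 203.]
34 16 x [-1. 18. 33.] y [163. 203.]
42 18 x [ 1. 15. 42.] y [145. 202.]
50 17 x [ 4. 23. 47.] y [148. 203.]
58 17 x [ 8. 28. 53.] y [165. 203.]
66 24 x [-7. 16. 52.] y [139. 203.]
74 28 x [-8. 12. 54.] y [124. 203.]
82 13 x [-7. -2. 16.] y [140. 179.]
90 15 x [-4. 17. 19.] y [110. 191.]
98 10 x [-1. 17. 22.] y [112. 171.]
106 30 x [-5.  1. 23.] y [129. 191.]
114 22 x [-7.  1. 27.] y [110. 188.]
122 87 x [-1. 24. 28.] y [113. 197.]
130 27 x [-1.  5. 25.] y [122. 197.]
138 21 x [-4.  4.  7.] y [110. 169.]
```

```bash
python3 -m pendant '[{"offset":[0.2,0,-0.2],"roll":0},{"offset":[0.25,0,-0.1],"roll":0}]' >/dev/null; python3 st.py; python3 -m pendant '[{"offset":[0.25,0,0],"roll":0}]' >/dev/null; python3 st.py;  python3 - <<'E'
from ang import *
p,d=camera('scene');cv2.imwrite('pics/s4.png',cv2.resize(p[110:230,250:394,::-1],(720,600)))
rep(world('scene',d))
E
```

```text
t 7.5 box xy mm -10.2 155.6 z 87.4 yaw err -1.569 F [-9.  -0.8 -5.7] M [-0.04  1.65  0.01] grip -0.001
t 7.625 box xy mm -9.6 155.7 z 87.0 yaw err -1.568 F [-32.6  -2.5  16.1] M [-0.41  4.89 -0.08] grip -0.001
10 27 x [ 7. 25. 35.] y [160. 202.]
18 14 x [ 4. 13. 35.] y [185. 203.]
26 17 x [ 4.  6. 39.] y [153. 202.]
34 24 x [ 6.  9. 41.] y [143. 203.]
42 17 x [ 7.  8. 32.] y [142. 203.]
50 33 x [ 8. 10. 45.] y [134. 203.]
58 25 x [ 9. 10. 50.] y [126. 202.]
66 26 x [10. 12. 45.] y [122. 202.]
74 28 x [11. 12. 48.] y [120. 202.]
82 21 x [-8. 13. 14.] y [116. 197.]
90 19 x [11. 14. 15.] y [112. 196.]
98 18 x [14. 15. 16.] y [116. 192.]
106 25 x [-8. 16. 17.] y [120. 191.]
114 23 x [-1. 16. 18.] y [112. 189.]
122 59 x [-1. 15. 19.] y [115. 192.]
130 62 x [ 4. 14. 18.] y [113. 197.]
138 20 x [ 1. 10. 12.] y [130. 166.]
```

The underside now slopes about 10 mm over 76 mm, which is roughly 1.44 rad, and the reaction rose to 32 N, so the cover is at its stop. I'll back off and draw clear.

```bash
python3 -m pendant '[{"offset":[-1,0,0],"roll":0},{"offset":[-1,0,0],"roll":0},{"offset":[-0.5,0,-3],"roll":0},{"offset":[0,0,-5],"roll":0},{"offset":[-2,0,-5],"roll":0},{"offset":[-5,0,-2],"roll":0},{"offset":[-5,0,0],"roll":0},{"offset":[0,0,0],"roll":0},{"offset":[0,0,0],"roll":0}]'; python3 st.py;  python3 - <<'E'
from ang import *
p,d=camera('scene');cv2.imwrite('pics/s5.png',cv2.resize(p[90:310,180:420,::-1],(655,600)))
W=world('scene',d);rep(W)
x=np.array([np.cos(.02618),np.sin(.02618)]);y=np.array([-x[1],x[0]]);e=W[...,:2]-np.array([.5564,.01116]);bx=e@x*1e3;by=e@y*1e3;z=W[...,2]*1e3
for i,c in enumerate((156,52,-52,-156)):
    k=(abs(by-c)<42)&(abs(z-80)<40);print(i+1,'far',np.median(z[k&(bx>25)&(bx<50)]).round(1),'near',np.median(z[k&(bx<-25)&(bx>-50)]).round(1))
E
```

```text
time_s: 8.8
tool_pos: [0.3982, 0.1633, 0.2488]
eef_rot: [[0.999, 0.028, -0.018], [0.028, -1.0, -0.006], [-0.018, 0.005, -1.0]]
force: [0.9, 0.5, -0.2]
grip_width: 0.003
t 8.8 box xy mm -154.1 156.3 z 248.8 yaw err -1.569 F [ 0.9  0.5 -0.2] M [-0.01  0.05 -0.02] grip 0.003
10 24 x [13. 25. 35.] y [163. 203.]
18 11 x [ 4.  8. 29.] y [165. 203.]
26 13 x [ 5.  6. 35.] y [149. 201.]
34 24 x [ 6.  9. 42.] y [142. 203.]
42 26 x [ 7. 15. 44.] y [148. 202.]
50 26 x [ 8.  9. 39.] y [135. 203.]
58 20 x [ 9. 11. 53.] y [125. 203.]
66 34 x [10. 11. 50.] y [120. 203.]
74 26 x [11. 13. 55.] y [121. 202.]
82 17 x [11. 13. 14.] y [115. 189.]
90 17 x [12. 14. 15.] y [115. 195.]
98 21 x [14. 15. 16.] y [112. 190.]
106 18 x [14. 16. 17.] y [113. 191.]
114 20 x [16. 17. 18.] y [119. 194.]
122 39 x [13. 17. 19.] y [114. 194.]
130 41 x [12. 14. 19.] y [114. 197.]
1 far nan near nan
2 far 77.3 near 77.4
3 far 77.8 near 77.8
4 far 77.5 near 77.7
  return _methods._mean(a, axis=axis, dtype=dtype,
  ret = ret.dtype.type(ret / rcount)
```

View pics/s5.png

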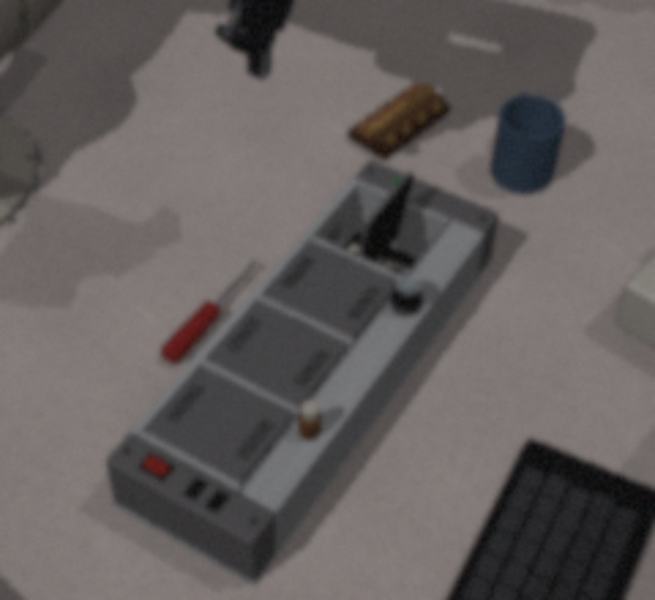

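Cover 1 stands upright at (388,220) with its black underside showing. Covers 2–4 are flat, the hand is clear at the top, and the vial, loupe and screwdriver haven't moved.

```bash
python3 -c "
from bench import *;print(sense()['joint_velocities'].round(3));print(sign_off())"
```

```text
[-0.004  0.022 -0.006  0.001  0.002 -0.001]
the job is handed in; nothing more can be done
None
```

Cover 1 (leftmost) was the loose one. It now stands upright at its stop, and I handed the job in at about 9 s of the 43 s allowed.

- **Finding it:** I pressed cover 1 first and it rocked under about 2 N, so I never pressed covers 2–4.
- **Opening it:** I changed to closed fingers turned a quarter, because the open hand's knuckles would have fouled the raised half. I then pushed the sunken half down and away. The reaction peaked at about 36 N at the stop, against the 60 N limit.
- **Last checks:** With the hand clear, depth put cover 1 at about 1.44 rad. Covers 2–4 were flat, all within 1 mm of each other, and the force on the tool was back to about zero.
- **Things around the box:** In the last picture the vial, loupe, screwdriver, mug and moulding looked to be where they started. The slide box and mouse were out of that view; the arm did not go near them, but I did not measure any of the seven positions.
- **Disagreement:** Partway through, the depth reading gave about 1.15 rad where the finger position suggested 1.42. I trusted the depth and pushed on until the force rose sharply and the depth showed the cover at its stop.

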